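Ready the photometer: shut its lid, switch on cooling, then lamp

TASK

Get the photometer ready, working only by pushing with the closed fingers: push its open blue lid down until it is fully shut, then on the power unit press the blue rocker (cooling) fully on by its white-dotted half, and only then press the yellow rocker (lamp) fully on the same way. Leave the red rocker on and the green one off, and do not lift the lid or shift, lift or knock over anything standing around.

Things in the scene. Friction and masses are not known exactly. Their poses are not given: they have to be found in the camera images.
- photometer: white bench photometer, fixed, 255 mm (x) by 220 mm (y), reaching 140 mm to -x (its front) and 115 mm to +x of its origin, which lies on its underside in mid-width. The front half has a sample well, rim 130 mm high, under a blue lid; the rear half (+x) is 150 mm high and carries an amber jar
- lid (a joint): hinge of the photometer's blue lid, rad: 0 = shut (flat on the well), grows as the front edge rises; starts 0.45 to 0.75 open, limit 1.0. Lid 122 mm (x) by 150 mm (y) by 10 mm, hinged along its rear edge; hinge friction holds it where it is left, and 1 to 3 N down near the front edge moves it
- lid_edge (a point): point on the lid's top face in mid-width, 20 mm in from the free front edge, 105 mm from the hinge; 140 mm above the bench when the lid is shut
- lid_hinge (a point): middle of the lid's hinge line, 130 mm above the bench, 3 mm in front (-x) of the photometer's origin; hinge line along the photometer's y; the lid's top face is 10 mm above this line when shut
- power_unit: white power unit on rubber feet, fixed, 190 mm (x) by 310 mm (y) by 70 mm high, origin under its centre; four coloured paddle rockers in a row along its y, 70 mm apart, 30 mm to the -x side of its centre, in any order; an orange box lies on it at its +x side
- blue_rocker (a joint): hinge of the blue paddle rocker, rad: 0 = off (dotted half raised), 0.4 = fully on (dotted half down, at its stop). No spring, only friction: moves under 2 to 5 N on the dot and stays where left. Starts off. Paddle 60 by 34 by 8 mm, long side along the unit's x, pivot in its middle 12 mm above the unit's top.
- blue_dot (a point): white dot on the top face of the blue rocker, at the middle of the half to press for 'on' (the half on the unit's -x side), 21 mm from the pivot; about 20 mm above the unit's top when off, about 12 mm when on
- yellow_rocker (a joint): hinge of the yellow paddle rocker, rad: 0 = off (dotted half raised), 0.4 = fully on (dotted half down, at its stop). No spring, only friction: moves under 2 to 5 N on the dot and stays where left. Starts off. Paddle 60 by 34 by 8 mm, long side along the unit's x, pivot in its middle 12 mm above the unit's top.
- yellow_dot (a point): white dot on the top face of the yellow rocker, at the middle of the half to press for 'on' (the half on the unit's -x side), 21 mm from the pivot; about 20 mm above the unit's top when off, about 12 mm when on
- red_rocker (a joint): hinge of the red paddle rocker, rad: 0 = off (dotted half raised), 0.4 = fully on (dotted half down, at its stop). No spring, only friction: moves under 2 to 5 N on the dot and stays where left. Starts on and must stay on. Paddle 60 by 34 by 8 mm, long side along the unit's x, pivot in its middle 12 mm above the unit's top.
- green_rocker (a joint): hinge of the green paddle rocker, rad: 0 = off (dotted half raised), 0.4 = fully on (dotted half down, at its stop). No spring, only friction: moves under 2 to 5 N on the dot and stays where left. Starts off and must stay off. Paddle 60 by 34 by 8 mm, long side along the unit's x, pivot in its middle 12 mm above the unit's top.
- pipette_orange: black pipette with an orange end, 230 mm long, 22 mm high, lying on the bench between the two machines; origin under it, long axis x. Not to be disturbed
- pipette_yellow: black pipette with a yellow end, 230 mm long, 22 mm high, lying on the bench on the robot's side; origin under it, long axis x. Not to be disturbed
- reagent_bottle: glass bottle with a blue cap, 70 mm wide, 160 mm high, standing behind the machines; origin under its centre. Not to be disturbed
- beaker: glass beaker, 76 mm wide, 90 mm high, behind the machines; origin under its centre. Not to be disturbed
- tube_rack: blue rack 70 by 130 by 50 mm, behind the machines; origin under its centre. Not to be disturbed
- jar: small amber jar, 44 mm wide, 55 mm high, on the photometer's rear half; origin under its centre. Not to be disturbed
- cuvette_box: orange box 40 by 90 by 30 mm, lying on the power unit behind the rockers; origin under its centre. Not to be disturbed

How it is judged:
By the outcome, as a careful person would: the job done as asked, in the order asked, and still so for the second after the job is handed in, with the robot touching nothing.
It also fails if it takes over 51 s, if anything falls off the work surface, if the arm or the gripper's body presses on something with over 40 N, if the wrist force passes 120 N, or if a joint passes its speed limit or range.

ROBOT

A 6-joint arm with a two-finger parallel gripper is mounted at the origin on the work surface. World frame = base frame: x ahead of the robot, y to its left, z up, the work surface at z = 0. Lengths are in m, angles in rad, forces in N, time in s.
With the tool pointing down it reaches from about 0.375 to 0.925 m from the base axis. Payload 5.7 kg.
Tool frame: the origin (TCP) lies at the very end of the fingers, on their centre line; the grasp point (between the pads) lies 19 mm behind it (ctrl.tcp_to_grasp is the distance from the TCP to the grasp point, in m); z points along the fingers, y is the line along which they close (so a half turn about z gives the same grasp; the last joint's range is limited). The gripper opens to 85 mm and grips with 20 to 120 N. Pads are 22 mm wide; open, the fingers measure 114 mm over their backs; the gripper's body (76 mm by 85 mm) begins 54 mm behind the grasp point. The pads swing forward as they close: fully open they stand 13 mm farther back than shut.
Start: joints at [-1.383, 0.359, 1.51, -0, 1.272, -0.115], TCP at [0.179, -0.573, 0.231] pointing down, gripper open.
Joint ranges: [-2.97, 2.97], [-1.01, 2.36], [0.21, 2.38], [-0.96, 4.11], [0.2, 2.71], [-2.98, 2.98]. Speed limits (rad/s): [2.39, 2.39, 3.14, 3.14, 3.14, 3.14].

INTERFACE

Orientations are given as a unit quaternion [w, x, y, z].
In Python, from station import observe, optics, ctrl, models gives the robot as it stands. The module is installed in compiled form; this text tells all that it offers.
- The arm moves only by the shell command python3 -m creep 'ROWS' [FORCE]. ROWS is a JSON object of lists of equal length, an entry for each row: "fingers": the opening, from -1 (shut) to 1 (fully open); "delta_pos": the shift along the tool's x, y, z in mm, a list of three; "twist": the turn about the tool's z in degrees. A call has 1 to 12 rows; each row shifts and turns the commanded pose from where the row before left it, along the tool's axes as they then stand; what a row does not reach is not made up. A row lasts 1/10 s, in which the tool goes at most 50 mm and 8.59 degrees, less where a joint would pass 70% of its speed; a pose out of reach is approached as far as the arm can. A call is refused whole if a number of a shift passes 50 or a number of a turn 8.59, either way. A call with a gripper value outside its range is refused whole. The fingers move at their own pace and stop on an object; FORCE is the grip in N (left out, the last holds). Time passes only in rows, so rows that do not move let the fingers close. It gives the time, the measured TCP pose, the force, the opening and the grip force at its end, in the units of the state.
- observe(): the state, without advancing time (a new reading comes with each control period).
- optics.snapshot(name): name is "scene" or "top"; returns the picture (480x640x3 uint8, blue, green, red); there is no depth.
- optics.calibration(name): a dict with "K" (3x3 intrinsics, pixels), "rvec" (rotation vector, rad) and "tvec" (3), from world to camera coordinates, as OpenCV has them. Camera axes: x right, y down, z forward; pixel columns grow to the right and rows downward; lengths in m; the calibration is good to about 2 mm. A picture is of the moment at which its call begins. calibration takes no time and is no camera call.
- ctrl.job_done(): hands the job in; it is judged then, once.
Trained networks look in the newest picture that a camera, given by its name, has taken for a name from the list of things; names that differ only in an ending like _2 or _b are one class to them, and where a whole thing is asked for, a point or a joint stands for the part that bears it (a point fixed in the world has none). Each returns a list of dicts, best first, with "conf" (0 to 1); they miss things now and then, are a little off and sometimes report something else, mostly with a low value. They report only what shows in the picture. A call takes as long as a camera call.
- models.cut_out(camera, query): "mask" (480x640 bool, what is visible of it) and "box" ([centre column, centre row, width, height] in pixels, round what is visible of it).
- models.mark_of(camera, query): "position" ([row, column] in pixels: a listed point, or the origin of a listed thing).
The state is a dict: "time": time; "joint_pos": joint angles; "joint_velocities": joint speeds; "joint_torque": joint torques, N m; "eef_pos": TCP position; "ee_rot": TCP orientation; "wrist_force": force on the tool from outside, world axes, zero at the start; "torque": the same for the moment, N m; "opening": finger opening in m; "gripper_force": force on a finger pad.
Only numpy, scipy, OpenCV 4.12 (cv2) and the standard library are available. Lean on these libraries where they do the work, as an engineer would, in place of code of your own. Each camera call takes 0.05 s, during which the arm holds its last target. There are 200 camera calls.

## Working session

There is one attempt and no reset: what is moved stays moved. The work goes in short steps, Python scripts to look and compute and a shell command to move; the robot and the scene stay as the last step left them, time stands still between calls to the robot, and variables do not carry over. Pictures are saved under pics/ and viewed, at most 10 in all, crops included, and the job is handed in when it is done.

```bash
mkdir -p pics; cat > h.py <<'E'
import numpy as np, cv2
from station import observe, optics, ctrl, models
from scipy.spatial.transform import Rotation as R
def ray(cam,rc):
    c=optics.calibration(cam);K=np.array(c["K"]);M=cv2.Rodrigues(np.array(c["rvec"],float))[0];t=np.array(c["tvec"],float).ravel()
    o=-M.T@t; d=M.T@np.linalg.solve(K,[rc[1],rc[0],1.]); return o,d
def atz(cam,rc,z):
    o,d=ray(cam,rc); return o+d*(z-o[2])/d[2]
def tri(a,b): # two rays
    (o1,d1),(o2,d2)=a,b
    s=np.linalg.lstsq(np.c_[d1,-d2],o2-o1,rcond=None)[0]
    p,q=o1+d1*s[0],o2+d2*s[1]; return (p+q)/2,np.linalg.norm(p-q)
E
python3 - <<'E'
from h import *
np.set_printoptions(precision=3,suppress=True)
for c in ("scene","top"):
    im=optics.snapshot(c); cv2.imwrite(f"pics/{c}1.png",im)
    print(c,ray(c,(240,320)))
pts={}
for n in ["lid_edge","lid_hinge","blue_dot","yellow_dot","red_dot","photometer","power_unit","pipette_orange","pipette_yellow","jar"]:
    r={}
    for c in ("scene","top"):
        try:
            l=models.mark_of(c,n)
            if l: r[c]=(np.array(l[0]["position"]),round(l[0]["conf"],2))
        except Exception as e: print(n,e); break
    print(n,r, tri(*[ray(c,r[c][0]) for c in r]) if len(r)==2 else "")
print(observe()["time"],observe()["ee_rot"])
E
```

```text
scene (array([ 0.901, -0.656,  0.732]), array([-0.388,  0.669, -0.634]))
top (array([0.444, 0.013, 1.386]), array([ 0.072, -0.007, -0.997]))
lid_edge {'scene': (array([146.8, 350.3]), 0.92), 'top': (array([264.4, 219.8]), 0.88)} (array([0.478, 0.218, 0.2  ]), np.float64(0.00039324961421547544))
lid_hinge {'scene': (array([179.3, 382.3]), 0.88), 'top': (array([232.2, 224.9]), 0.83)} (array([0.555, 0.219, 0.138]), np.float64(0.005895711014540376))
blue_dot {'scene': (array([304.2, 250.4]), 0.86), 'top': (array([266.3, 399.6]), 0.8)} (array([ 0.476, -0.183,  0.076]), np.float64(0.003166771084086601))
yellow_dot {'scene': (array([279.7, 274.4]), 0.95), 'top': (array([259.1, 367.2]), 0.69)} (array([ 0.488, -0.11 ,  0.082]), np.float64(0.00930791432349553))
red_dot it knows: beaker, blue_dot, cuvette_box, jar, lid_edge, lid_hinge, photometer, pipette_orange, pipette_yellow, power_unit, reagent_bottle, tube_rack, yellow_dot
red_dot {} 
photometer {'scene': (array([227.9, 378.4]), 0.77), 'top': (array([239.5, 234.3]), 0.63)} (array([ 0.55 ,  0.219, -0.001]), np.float64(0.01089792381018154))
power_unit {'scene': (array([357. , 264.2]), 0.81), 'top': (array([244.1, 410.8]), 0.92)} (array([ 0.53 , -0.225,  0.005]), np.float64(0.0035769658905079253))
pipette_orange {'scene': (array([266.2, 278.7]), 0.69), 'top': (array([296.7, 323.7]), 0.58)} (array([ 0.407, -0.002, -0.006]), np.float64(0.0130463522124394))
pipette_yellow {'scene': (array([192.9, 289.8]), 0.81), 'top': (array([333.3, 221.7]), 0.89)} (array([0.307, 0.239, 0.015]), np.float64(0.01875495325502145))
jar {'scene': (array([169.2, 423.4]), 0.66), 'top': (array([200.3, 196.6]), 0.92)} (array([0.626, 0.281, 0.15 ]), np.float64(0.006662553113811399))
1.0 [-0.     0.989  0.151 -0.   ]
```

View pics/scene1.png

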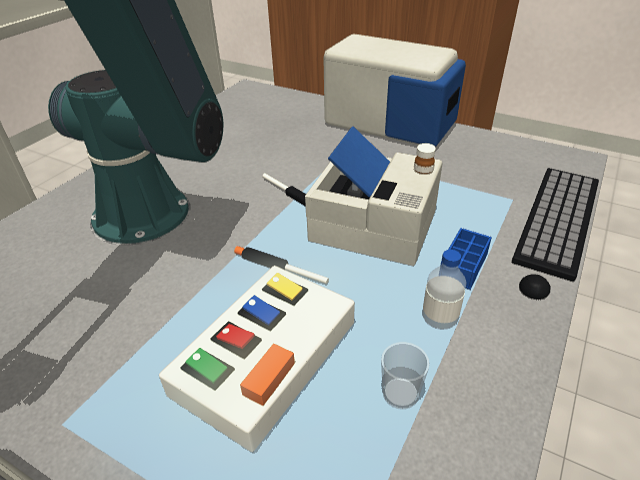

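View pics/top1.png

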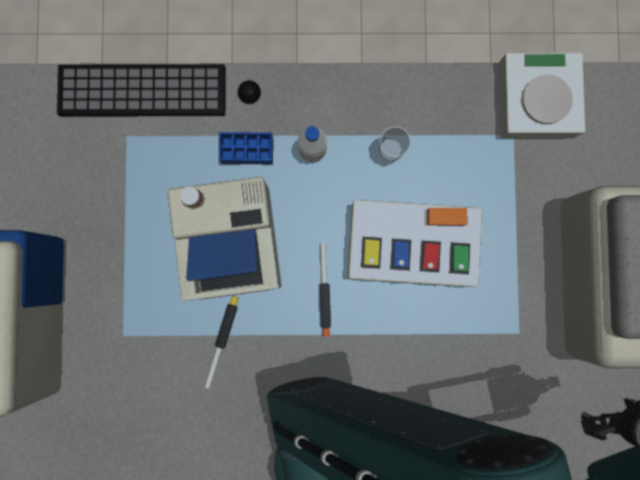

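The top view shows the rockers in the order yellow (372,252), blue (401,255), red (430,257) and green (460,258). The lid is open around (222,255) and turned by about 6°. Next I'll measure the dots and yaw more closely.

```bash
python3 - <<'E'
from h import *
np.set_printoptions(precision=3,suppress=True)
a=cv2.imread("pics/top1.png");b=cv2.imread("pics/scene1.png")
A=cv2.resize(a[225:285,340:490],None,fx=5,fy=5,interpolation=cv2.INTER_CUBIC)
B=cv2.resize(b[265:395,175:325],None,fx=2,fy=2,interpolation=cv2.INTER_CUBIC)
C=np.zeros((300+260,750,3),np.uint8);C[:300]=A;C[300:,:300]=B
cv2.imwrite("pics/crop.png",C)
for n,z in [("blue_dot",.09),("yellow_dot",.09),("lid_edge",.2),("lid_hinge",.13)]:
    for c in("top","scene"):
        for d in models.mark_of(c,n)[:2]: print(n,c,d["position"],round(d["conf"],2),atz(c,d["position"],z))
def quad(cam,rcs,z): return np.array([atz(cam,(r,c),z)[:2] for c,r in rcs])
q=quad("top",[(352,201),(481,207),(477,286),(349,279)],.07); print(q,q.mean(0))
q=quad("top",[(183,299),(279,289),(271,228)],.13);print(q)
E
```

```text
blue_dot top [266.3, 399.6] 0.8 [ 0.474 -0.182  0.09 ]
blue_dot scene [304.2, 250.4] 0.86 [ 0.486 -0.192  0.09 ]
yellow_dot top [259.1, 367.2] 0.69 [ 0.491 -0.107  0.09 ]
yellow_dot scene [279.7, 274.4] 0.95 [ 0.49 -0.12  0.09]
yellow_dot scene [170.4, 423.5] 0.74 [0.602 0.375 0.09 ]
lid_edge top [264.4, 219.8] 0.88 [0.478 0.218 0.2  ]
lid_edge top [150.8, 310.6] 0.46 [0.722 0.023 0.2  ]
lid_edge scene [146.8, 350.3] 0.92 [0.478 0.219 0.2  ]
lid_hinge top [232.2, 224.9] 0.83 [0.553 0.219 0.13 ]
lid_hinge scene [179.3, 382.3] 0.88 [0.552 0.233 0.13 ]
[[ 0.631 -0.074]
 [ 0.615 -0.382]
 [ 0.427 -0.368]
 [ 0.445 -0.065]] [ 0.53  -0.222]
[[0.402 0.312]
 [0.424 0.097]
 [0.562 0.115]]
```

View pics/crop.png

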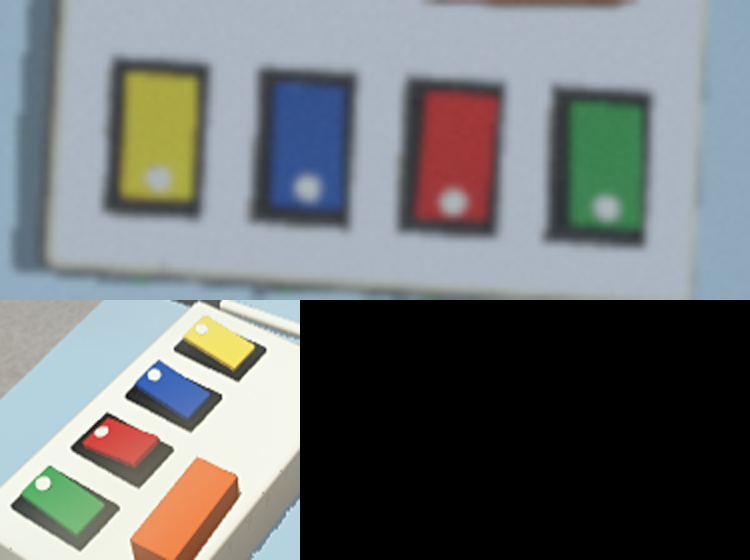

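The dots are at (371.6,260.6) for yellow and (401.4,262.6) for blue in the full top picture. First I'll close the fingers, square up the tool and rise.

```bash
python3 -m creep '{"fingers":[-1,-1,-1,-1,-1,-1],"delta_pos":[[0,0,-30],[0,0,-30],[0,0,0],[0,0,0],[0,0,0],[0,0,0]],"twist":[5.8,5.8,5.8,0,0,0]}' 40; python3 -c "
from h import *
print(observe()['ee_rot'])
for s,t in [((279,275.5),(260.6,371.6)),((302.5,252),(262.6,401.4))]: print(tri(ray('scene',s),ray('top',t)),atz('top',t,.09),atz('scene',s,.09))"
```

```text
time: 2.0
eef_pos: [0.1788, -0.5721, 0.2903]
ee_rot: [-0.001, 1.0, 0.001, -0.0]
wrist_force: [0.7, 0.2, 0.1]
opening: 0.0001
gripper_force: 0.0
[-9.63661200e-04  9.99999366e-01  5.51087990e-04 -1.87249308e-04]
(array([ 0.48868553, -0.11650055,  0.08861911]), np.float64(0.0017599633147869392)) [ 0.48792486 -0.11687806  0.09      ] [ 0.4903012  -0.11716864  0.09      ]
(array([ 0.4837619 , -0.18620563,  0.08757121]), np.float64(0.0019674422626418326)) [ 0.48291151 -0.18643959  0.09      ] [ 0.48615535 -0.1874303   0.09      ]
```

```bash
python3 -m creep '{"fingers":[-1,-1,-1,-1,-1,-1,-1,-1,-1,-1,-1,-1],"delta_pos":[[35,-30,0],[35,-35,0],[35,-35,0],[35,-35,0],[35,-35,0],[35,-35,0],[35,-35,0],[35,-35,0],[16,-45,0],[0,-48,0],[0,-48,0],[0,-48,0]],"twist":[0,0,0,0,0,0,0,0,0,0,0,0]}'
python3 -m creep '{"fingers":[-1,-1,-1,-1,-1,-1,-1,-1],"delta_pos":[[0,-48,0],[0,-48,0],[0,-48,0],[0,-48,0],[0,-48,0],[0,-48,0],[0,-30,0],[0,0,0]],"twist":[0,0,0,0,0,0,0,0]}'
```

```text
time: 3.2
eef_pos: [0.4748, -0.1069, 0.2905]
ee_rot: [-0.0, 1.0, 0.0, -0.001]
wrist_force: [0.5, -0.5, 0.1]
opening: -0.0001
gripper_force: 0.0
time: 4.0
eef_pos: [0.475, 0.2125, 0.2906]
ee_rot: [-0.001, 1.0, 0.002, -0.001]
wrist_force: [-0.4, -0.3, -0.2]
opening: -0.0001
gripper_force: 0.0
```

```bash
python3 -m creep '{"fingers":[-1,-1,-1,-1,-1,-1,-1,-1,-1,-1,-1,-1],"delta_pos":[[0,0,30],[0,0,30],[0,0,15],[0,0,6],[0,0,6],[0,0,6],[0,0,6],[0,0,6],[0,0,6],[0,0,6],[0,0,6],[0,0,0]],"twist":[0,0,0,0,0,0,0,0,0,0,0,0]}'
python3 - <<'E'
from h import *
cv2.imwrite("pics/s2.png",optics.snapshot("scene")[90:290,230:480])
E
```

```text
time: 5.2
eef_pos: [0.475, 0.209, 0.1673]
ee_rot: [0.0, 1.0, -0.0, -0.001]
wrist_force: [-0.2, 0.4, -0.1]
opening: 0.0001
gripper_force: 0.0
```

View pics/s2.png

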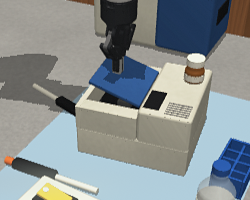

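The fingertip is on the lid near crop (118,72), and the lid is about half shut. I'll keep pushing.

```bash
python3 -m creep '{"fingers":[-1,-1,-1,-1,-1,-1,-1,-1],"delta_pos":[[0,0,6],[0,0,6],[0,0,5],[0,0,4],[0,0,3],[0,0,2],[0,0,1],[0,0,0]],"twist":[0,0,0,0,0,0,0,0]}'
```

```text
time: 6.05
eef_pos: [0.4757, 0.2091, 0.1412]
ee_rot: [-0.0, 1.0, -0.0, 0.0]
wrist_force: [0.6, 0.4, 0.5]
opening: 0.0002
gripper_force: 0.0
```

```bash
python3 -m creep '{"fingers":[-1,-1,-1,-1],"delta_pos":[[0,0,1],[0,0,1],[0,0,0],[0,0,0]],"twist":[0,0,0,0]}'
```

```text
time: 6.45
eef_pos: [0.4759, 0.2091, 0.14]
ee_rot: [-0.0, 1.0, -0.0, 0.0]
wrist_force: [-1.4, -0.7, 5.2]
opening: -0.0001
gripper_force: 3.0
```

```bash
python3 -m creep '{"fingers":[-1,-1,-1],"delta_pos":[[0,0,1],[0,0,1],[0,0,0]],"twist":[0,0,0]}'
```

```text
time: 6.75
eef_pos: [0.476, 0.2092, 0.1398]
ee_rot: [-0.0, 1.0, -0.0, 0.001]
wrist_force: [-7.1, -1.9, 23.3]
opening: 0.0001
gripper_force: 11.7
```

It reached a hard stop at z=0.140 with 23 N, so the lid is shut. I'll lift off and go above the blue dot.

```bash
python3 -m creep '{"fingers":[-1,-1,-1,-1,-1,-1,-1,-1,-1,-1,-1,-1],"delta_pos":[[0,0,-10],[0,0,-35],[0,0,-45],[4,45,0],[4,45,0],[0,45,0],[0,45,0],[0,45,0],[0,45,0],[0,45,0],[0,45,0],[0,35,0]],"twist":[0,0,0,0,0,0,0,0,0,0,0,0]}'
python3 -m creep '{"fingers":[-1,-1,-1],"delta_pos":[[0,0,40],[0,0,40],[0,0,0]],"twist":[0,0,0]}'
python3 - <<'E'
from h import *
a=optics.snapshot("scene")
print([ (d["position"],d["conf"]) for d in models.mark_of("scene","lid_edge")[:1]])
cv2.imwrite("pics/s3.png",cv2.resize(a[100:390,160:480],None,fx=2,fy=2))
E
```

```text
time: 7.95
eef_pos: [0.4833, -0.1888, 0.2276]
ee_rot: [0.0, 1.0, -0.001, 0.001]
wrist_force: [0.4, 0.5, -0.5]
opening: -0.0006
gripper_force: 0.0
time: 8.25
eef_pos: [0.4796, -0.1846, 0.1432]
ee_rot: [-0.002, 1.0, -0.001, -0.004]
wrist_force: [-0.5, 0.2, -0.8]
opening: -0.0
gripper_force: 0.0
[([378.0, 272.0], 0.73)]
```

View pics/s3.png

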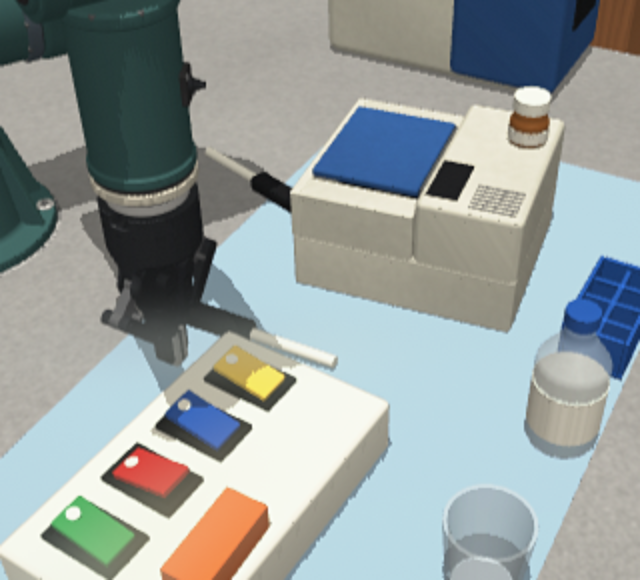

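The lid lies flat at (385,150). The fingertip is above the blue rocker at (203,415). Now I'll press it.

```bash
python3 -m creep '{"fingers":[-1,-1,-1,-1,-1,-1,-1,-1,-1],"delta_pos":[[1,0,25],[0,0,15],[0,0,6],[0,0,4],[0,0,3],[0,0,3],[0,0,3],[0,0,2],[0,0,0]],"twist":[0,0,0,0,0,0,0,0,0]}'
```

```text
time: 9.25
eef_pos: [0.4842, -0.186, 0.0862]
ee_rot: [-0.0, 1.0, -0.0, -0.0]
wrist_force: [-0.5, -0.7, 0.0]
opening: 0.0
gripper_force: 0.0
```

```bash
python3 -m creep '{"fingers":[-1,-1,-1,-1,-1],"delta_pos":[[0,0,1],[0,0,1],[0,0,1],[0,0,0],[0,0,0]],"twist":[0,0,0,0,0]}'
```

```text
time: 9.75
eef_pos: [0.4839, -0.1859, 0.0833]
ee_rot: [-0.0, 1.0, -0.0, -0.0]
wrist_force: [-3.2, -0.2, 4.8]
opening: -0.0003
gripper_force: 2.7
```

```bash
python3 -m creep '{"fingers":[-1,-1,-1,-1,-1],"delta_pos":[[0,0,1],[0,0,1],[0,0,1],[0,0,0],[0,0,0]],"twist":[0,0,0,0,0]}'
```

```text
time: 10.25
eef_pos: [0.4839, -0.186, 0.0825]
ee_rot: [0.0, 1.0, -0.0, 0.0]
wrist_force: [-9.5, 2.3, 29.3]
opening: -0.0001
gripper_force: 15.6
```

Blue is at its hard stop (29 N). Next I'll rise, move 70 mm over yellow and check.

```bash
python3 -m creep '{"fingers":[-1,-1,-1,-1,-1,-1,-1,-1],"delta_pos":[[0,0,-10],[0,0,-40],[2,-35,0],[2,-35,0],[0,0,20],[0,0,14],[0,0,0],[0,0,0]],"twist":[0,0,0,0,0,0,0,0]}'
python3 - <<'E'
from h import *
a=optics.snapshot("scene")
cv2.imwrite("pics/s4.png",cv2.resize(a[240:390,160:360],None,fx=3,fy=3))
E
```

```text
time: 11.05
eef_pos: [0.4885, -0.1159, 0.0962]
ee_rot: [-0.0, 1.0, -0.001, -0.0]
wrist_force: [0.4, 0.9, 0.6]
opening: 0.0004
gripper_force: 0.0
```

View pics/s4.png

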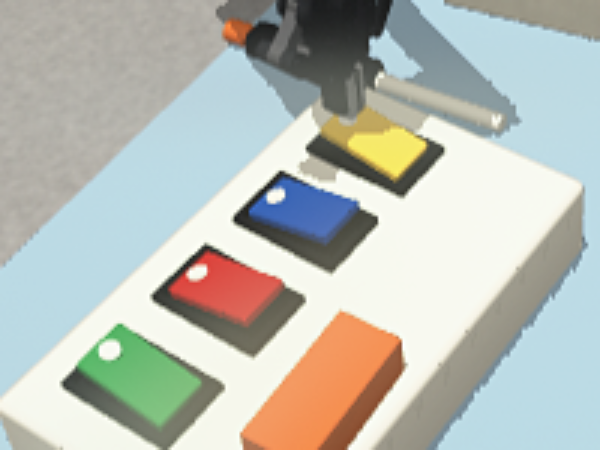

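Blue (305,205) now matches red's on posture, and the tip is over the yellow dot at (345,110). I'll press yellow.

```bash
python3 -m creep '{"fingers":[-1,-1,-1,-1,-1,-1,-1],"delta_pos":[[0,0,4],[0,0,4],[0,0,3],[0,0,1],[0,0,1],[0,0,0],[0,0,0]],"twist":[0,0,0,0,0,0,0]}'
python3 -m creep '{"fingers":[-1,-1,-1,-1,-1],"delta_pos":[[0,0,1],[0,0,1],[0,0,0],[0,0,0],[0,0,0]],"twist":[0,0,0,0,0]}'
```

```text
time: 11.8
eef_pos: [0.4881, -0.1159, 0.0833]
ee_rot: [-0.0, 1.0, -0.0, -0.0]
wrist_force: [-2.9, -2.4, 2.7]
opening: -0.0
gripper_force: 1.5
time: 12.3
eef_pos: [0.4882, -0.116, 0.0827]
ee_rot: [0.0, 1.0, -0.0, 0.0]
wrist_force: [-6.7, -1.6, 20.0]
opening: 0.0002
gripper_force: 10.2
```

```bash
python3 -m creep '{"fingers":[-1,-1],"delta_pos":[[0,0,1],[0,0,0]],"twist":[0,0]}'
python3 -m creep '{"fingers":[-1,-1,-1,-1,-1,-1,-1],"delta_pos":[[0,0,-10],[0,0,-40],[0,0,-50],[0,0,-50],[-40,0,0],[-20,0,0],[0,0,0]],"twist":[0,0,0,0,0,0,0]}'
python3 - <<'E'
from h import *
a=optics.snapshot("scene")
cv2.imwrite("pics/s5.png",cv2.resize(a[110:410,140:500],None,fx=2,fy=2))
E
```

```text
time: 12.5
eef_pos: [0.4883, -0.116, 0.0825]
ee_rot: [0.0, 1.0, -0.0, 0.0]
wrist_force: [-9.3, 1.0, 27.9]
opening: -0.0001
gripper_force: 15.0
time: 13.2
eef_pos: [0.4261, -0.115, 0.2305]
ee_rot: [-0.0, 1.0, -0.001, -0.0]
wrist_force: [1.0, -0.7, -0.2]
opening: -0.0
gripper_force: 0.0
```

View pics/s5.png

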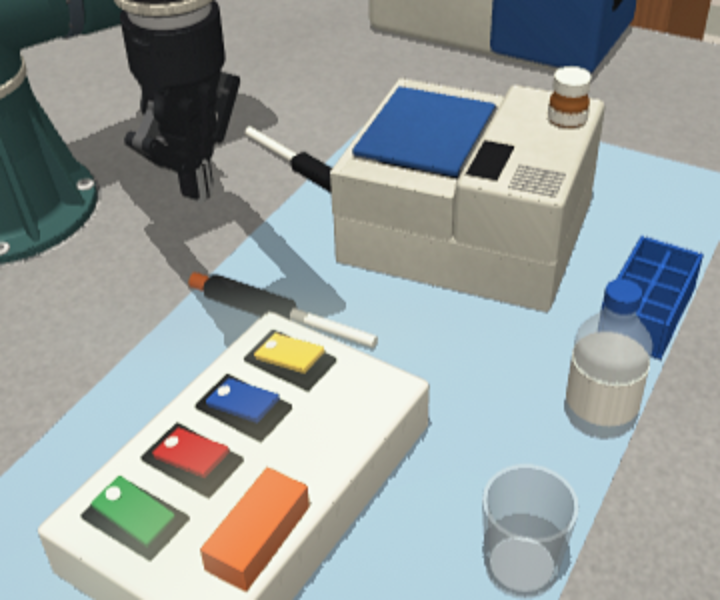

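The lid is shut at (425,130). Yellow (290,352), blue (240,400) and red (190,452) are on, green (133,510) is off, and nothing else has moved.

```bash
python3 -c "
from station import ctrl
print(ctrl.job_done())"
```

```text
the job is handed in; nothing more can be done
None
```

The job is handed in: I shut the lid, then pressed blue and then yellow fully on; red is still on, green is still off, nothing else appears moved in the last picture, and the robot clock read about 13 s.

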